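Jack up the front of a die half and hold it

ROBOT

A 7-joint arm with a two-finger parallel gripper is mounted at the origin on the work surface. World frame = base frame: x ahead of the robot, y to its left, z up, the work surface at z = 0. Lengths are in m, angles in rad, forces in N, time in s.
With the tool pointing down it reaches from about 0.425 to 0.925 m from the base axis. Payload 6.8 kg.
Tool frame: the origin (TCP) lies on the centre line of the jaws, within the pads' length; the fingertips stand 17 mm ahead of it and the grasp point (between the pads) lies 2 mm behind it; z points along the fingers, x is the direction in which the jaws open and shut, and the axes are right-handed (so a half turn about z gives the same grasp; the last joint's range is limited). The gripper opens to 85 mm and grips with 20 to 120 N. Pads are 22 mm wide; open, the fingers measure 114 mm over their backs; the gripper's body (76 mm by 85 mm) begins 54 mm behind the grasp point. The pads swing forward as they close: fully open they stand 13 mm farther back than shut.
Start: joints at [1.235, 0.477, 0.022, 1.555, -0.011, 1.109, -0.083], TCP at [0.152, -0.658, 0.248] pointing down, gripper open.
Joint ranges: [-2.96, 2.96], [-0.34, 2.1], [-1.41, 1.46], [0.24, 2.44], [-1.37, 4.51], [0.17, 1.92], [-2.96, 2.96]. Speed limits (rad/s): [2.39, 2.39, 3.14, 3.14, 3.14, 3.14, 3.14].

INTERFACE

Orientations are given as a rotation vector (axis times angle).
In Python, from bench import r gives the robot as it stands.
- The arm moves only by the tool arm_command, never from a script. Its argument "increments" is a list of rows, each a list of 3 entries, a list of its own where there are three numbers: the shift along the world's x, y, z in m, then the turn, a rotation vector about the world's x, y, z in rad, then the opening in per cent of the stroke, from 0 (shut) to 100 (fully open). A call has 1 to 10 rows; each row is the pose to reach, as a shift and turn from the pose commanded when the call began; what a row does not reach only later rows make up. A row lasts 1/10 s, in which the tool goes at most 50 mm and 8.59 degrees, less where a joint would pass 70% of its speed; a pose out of reach is approached as far as the arm can. A call with a gripper value outside its range is refused whole. The fingers move at their own pace and stop on an object; "newtons" is the grip in N (left out, the last holds). Time passes only in rows, so rows that repeat a pose let the fingers close. It gives the time, the measured TCP pose, the force and the opening at its end, in the units of the state.
- r.get_obs(): the state, without advancing time (a new reading comes with each control period).
- r.grab_frame(name): name is "scene" or "top" or "wrist"; returns the picture (420x560x3 uint8, blue, green, red); there is no depth.
- r.camera_model(name): a dict with "camera_matrix" (3x3 intrinsics, pixels), "D" ([k1, k2, p1, p2, k3] as OpenCV has them; the pictures are not rectified), "camera_from_world" (4x4, takes a point from world to camera coordinates). Camera axes: x right, y down, z forward; pixel columns grow to the right and rows downward; lengths in m; the calibration is good to about 2 mm. A picture is of the moment at which its call begins: read the wrist's pose just before it. camera_model takes no time and is no camera call; for the wrist camera it gives the pose at the moment of the call.
- r.hand_in(): hands the job in, once; it reports no verdict.
The state is a dict: "clock": time; "joints": joint angles; "qvel": joint speeds; "tau": joint torques, N m; "tcp_pos": TCP position; "orientation": TCP orientation; "contact_force": force on the tool from outside, world axes, zero at the start; "moment": the same for the moment, N m; "grip_width": finger opening in m.
Only numpy, scipy, OpenCV 4.12 (cv2) and the standard library are available. Lean on these libraries where they do the work, as an engineer would, in place of code of your own. Each camera call takes 0.05 s, during which the arm holds its last target. There are 200 camera calls.

TASK

Seat the loose yellow pad fully down inside the rim of the lever jack's saddle, then stand the jack on the bench with the saddle centred under the red lift mark at the near edge of the aluminium die. Pump the jack's red handle in full strokes until the die is 12 to 20 mm above its rest height at the mark, carried on the pad alone at that end, and finish with your fingers still pressing the handle right down to the bottom of its stroke: do not let go of it. Do not knock the die on its posts, and leave the angle plate, oil bottle and spanner where they are.

Things in the scene. Friction and masses are not known exactly. Their poses are not given: they have to be found in the camera images.
- jack: Blue ratchet lever jack, 0.93 kg, loose; slides on the bench. Origin: on the underside of its base plate (220 x 80 x 12 mm, x -115 to +105); +x to the saddle end, -x to the handle. At x = 75 mm a round barrel (56 mm, 66 at its foot, top 60 mm high) holds the ram and saddle; at x = -20 a square tower; a 16 mm web, 42 mm high, joins them.
- tower_top (a point): Top centre, 92 mm above the bench, of the jack's blue tower (36 x 36 mm, flat sides down to the base plate): the place to grip the jack, fingers on its jack +y and -y sides. The handle comes out of a slot in it, towards jack -x.
- saddle (a point): Centre of the floor inside the jack's steel saddle, on the ram axis, at jack x = 75 mm, 69 mm above the bench with the ram down; z up. The saddle is a round cup, 54 mm across its rim outside, inside 45 mm at the mouth narrowing to 42 at the floor; the rim stands 5 mm above the floor. It rises with the ram.
- handle_hinge (a point): Pivot of the pump handle, at jack x = -20 mm, 75 mm above the bench; its axis runs along jack y.
- handle_grip (a point): Middle of the red round handle grip (22 mm thick, 75 mm long), 130 mm from the pivot. The handle is a straight bar from the pivot towards jack -x; at rest it slopes up at 0.65 rad, fully down it is level. A light spring brings it back up when let go.
- handle (a joint): Pump handle angle: 0 at rest (up), 0.65 rad at the bottom of its stroke (hard stop), where the grip's middle is 75 mm above the bench. Pressing down on the grip takes about 3 N empty and about 6 to 8 N, also to keep it down, with the die on the jack.
- ram (a joint): Height of the ram above its lowest position, 0 to 0.031 m. A full stroke of the handle, right up to right down, raises it about 8 to 9 mm; as the handle comes up it sinks 2 to 3 mm onto a ratchet and stays, so it gains 7 mm a stroke (about 8.5, 15.5, 22.5 mm with the handle down on strokes 1, 2, 3). A stroke short by a tenth or more may gain nothing. It cannot be lowered.
- pad: Loose yellow plastic jack pad, a disc 38 mm in diameter, 22 mm tall, 40 g. Origin: centre of its underside, z up. Seated, its underside lies on the saddle floor and its top is 17 mm above the rim: with the ram down, 91 mm above the bench and 7 mm below the die.
- die: Aluminium die half, 5.5 kg, a plate 30 mm thick with a form on top (76 mm in all), loose and level on four posts. Origin: the lift mark on its flat underside, 98 mm above the bench at rest. Near edge at x = -22 mm, far edge 230, y -135 to 135, z up. The mark is a red spot below, a red band on the near face and a red patch on top at the edge. Jacked there it tips about the far posts.
- risers: Four fixed steel posts under the die, 98 mm high, up to 44 mm thick, at x = 45 and 205 mm, y = -105 and 105 mm in this frame (origin on the bench under the lift mark, axes as the die's at rest). The jack goes in from the near side, saddle first, between the two near posts.
- angle_plate: Bystander: steel angle plate with blue braces, 110 x 110 mm, 110 mm tall, 2.5 kg. Origin: centre of its underside. Its place and the jack's may be swapped.
- oil: Bystander: blue oil bottle with red cap, 52 mm across, 130 mm tall. Origin: centre of its underside.
- spanner: Bystander: steel spanner, 190 mm long, lying flat. Origin: on the bench, near its middle.
Mind the look-alikes: they are no part of the job. Of the things shaped like the pad, the yellow one is meant.

How it is judged:
By the outcome, as a careful person would: the job done as asked, in the order asked, and still so for the second after the job is handed in, while the arm keeps its last pose, push and grip.
It also fails if it takes over 72 s, if anything falls off the work surface, if the arm or the gripper's body presses on something with over 40 N, if the wrist force passes 120 N, or if a joint passes its speed limit or range.

## Working session

There is one attempt and no reset: what is moved stays moved. The work goes in short steps, Python scripts to look and compute and a tool call to move; the robot and the scene stay as the last step left them, time stands still between calls to the robot, and variables do not carry over. Pictures are saved under pics/ and viewed, about 8 in all and at most 12, crops included, and the job is handed in when it is done.

Besides the shell and the picture viewer there is one more tool, called after "Emit:" by a JSON object that holds its "api" and its "payload", one argument or row to a line. arm_command: Moves the arm, as the interface text tells. Its arguments: {"type":"object","properties":{"increments":{"type":"array","items":{"type":"array"}},"newtons":{"type":"number"}},"required":["increments"]}

```bash
mkdir -p pics; ls; python3 - <<'E'
from bench import r
import cv2,numpy as np
o=r.get_obs();print({k:np.round(v,3) for k,v in o.items()})
a=r.grab_frame("scene");b=r.grab_frame("top")
cv2.imwrite("pics/scene0.png",a);cv2.imwrite("pics/top0.png",b)
for n in("scene","top","wrist"):
  m=r.camera_model(n);print(n,np.round(m["camera_matrix"],1).tolist(),m["D"],np.round(m["camera_from_world"],3).tolist())
E
```

```text
pics
{'clock': np.float64(0.0), 'joints': array([ 1.235,  0.478,  0.022,  1.556, -0.012,  1.109, -0.083]), 'qvel': array([ 0.001,  0.001, -0.002,  0.001, -0.001, -0.001, -0.   ]), 'tau': array([-1.0000e-03, -5.9645e+01,  1.6080e+00, -2.8120e+01,  1.2000e-02,
        9.0000e-03,  0.0000e+00]), 'tcp_pos': array([ 0.152, -0.657,  0.247]), 'orientation': array([-2.459e+00,  1.954e+00,  2.000e-03]), 'contact_force': array([0.568, 0.308, 0.532]), 'moment': array([ 0.002, -0.023,  0.025]), 'grip_width': np.float64(0.085)}
scene [[452.4, 0.0, 280.1], [0.0, 452.4, 209.7], [0.0, 0.0, 1.0]] [-0.1229432  0.         0.         0.         0.       ] [[-0.535, 0.845, -0.002, 0.322], [0.531, 0.334, -0.779, -0.152], [-0.657, -0.418, -0.627, 1.675], [0.0, 0.0, 0.0, 1.0]]
top [[418.6, 0.0, 279.9], [0.0, 418.6, 207.3], [0.0, 0.0, 1.0]] [-0.00401501  0.          0.          0.          0.        ] [[-0.013, -1.0, 0.018, -0.054], [-0.989, 0.01, -0.145, 0.533], [0.145, -0.019, -0.989, 1.18], [0.0, 0.0, 0.0, 1.0]]
wrist [[309.1, 0.0, 283.0], [0.0, 309.1, 208.9], [0.0, 0.0, 1.0]] [-0.07050181  0.          0.          0.          0.        ] [[0.226, -0.974, -0.002, -0.675], [-0.925, -0.215, 0.314, -0.041], [-0.306, -0.069, -0.95, 0.382], [0.0, 0.0, 0.0, 1.0]]
```

View pics/scene0.png

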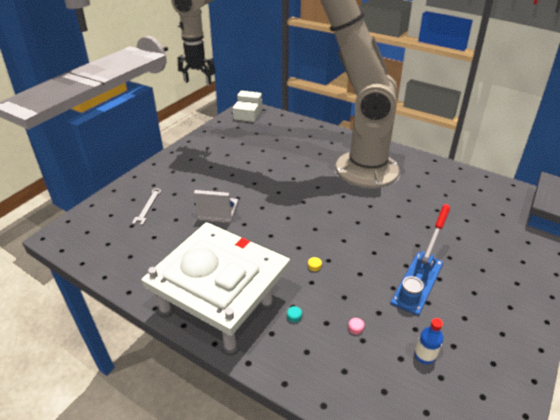

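View pics/top0.png

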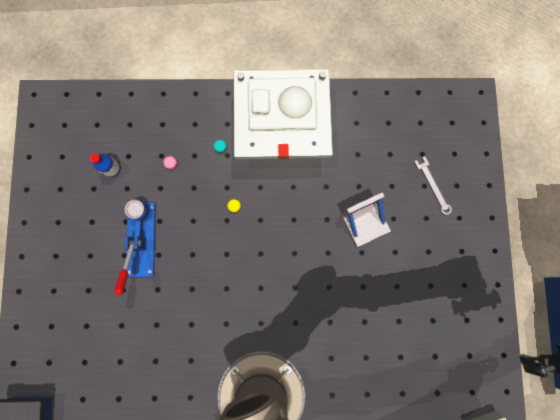

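Top view: die with red patch at (283,151), angle plate (368,220), jack at left with its saddle at (135,209) and handle grip at (121,282), spanner (433,185), oil (105,163). Disc look-alikes: yellow (234,206), teal (220,146), pink (170,163). The yellow one fits the description. I'll confirm it and measure in one enlarged crop.

```bash
cat > h.py <<'E'
import cv2,numpy as np
from bench import r
def world(n,px,z,m=None):
    m=m or r.camera_model(n);T=np.array(m["camera_from_world"]);K=np.array(m["camera_matrix"]);D=np.array(m["D"])
    u=cv2.undistortPoints(np.array([[px]],float),K,D).ravel()
    R=T[:3,:3];c=-R.T@T[:3,3];d=R.T@np.array([u[0],u[1],1]);return c+d*(z-c[2])/d[2]
def pix(n,P,m=None):
    m=m or r.camera_model(n);T=np.array(m["camera_from_world"])
    return cv2.projectPoints(np.atleast_2d(np.array(P,float)),cv2.Rodrigues(T[:3,:3])[0],T[:3,3],np.array(m["camera_matrix"]),np.array(m["D"]))[0][:,0]
def crop(im,x0,y0,x1,y1,s):return cv2.resize(im[y0:y1,x0:x1],None,fx=s,fy=s,interpolation=cv2.INTER_CUBIC)
E
python3 - <<'E'
from h import *
im=cv2.imread("pics/top0.png");out=np.zeros((600,800,3),np.uint8)
a=crop(im,105,190,170,300,5);out[:550,:325]=a
b=crop(im,225,60,340,165,4);out[:420,330:790]=b
c=crop(im,215,188,255,224,5);out[420:600,330:530]=c
cv2.imwrite("pics/c1.png",out)
for n,p,z in[("yellow",(234,206),.022),("saddle",(135,209),.074),("grip",(121,282),.154),("patch",(283,151),.128)]:print(n,world("top",p,z).round(3))
def cent(lo,hi,reg):
    x0,y0,x1,y1=reg;h=cv2.cvtColor(im[y0:y1,x0:x1],cv2.COLOR_BGR2HSV);m=cv2.inRange(h,lo,hi);ys,xs=np.nonzero(m);return xs.mean()+x0,ys.mean()+y0,len(xs),xs.min()+x0,xs.max()+x0,ys.min()+y0,ys.max()+y0
print(cent((22,120,120),(36,255,255),(215,188,255,224)));print(cent((0,150,100),(8,255,255),(270,140,296,162)))
E
```

```text
yellow [0.54  0.075 0.022]
saddle [0.526 0.348 0.074]
grip [0.327 0.35  0.154]
patch [ 0.676 -0.069  0.128]
(np.float64(233.71917808219177), np.float64(205.07534246575344), 146, np.int64(227), np.int64(240), np.int64(199), np.int64(211))
(np.float64(282.9590163934426), np.float64(150.28688524590163), 122, np.int64(279), np.int64(287), np.int64(144), np.int64(157))
```

View pics/c1.png

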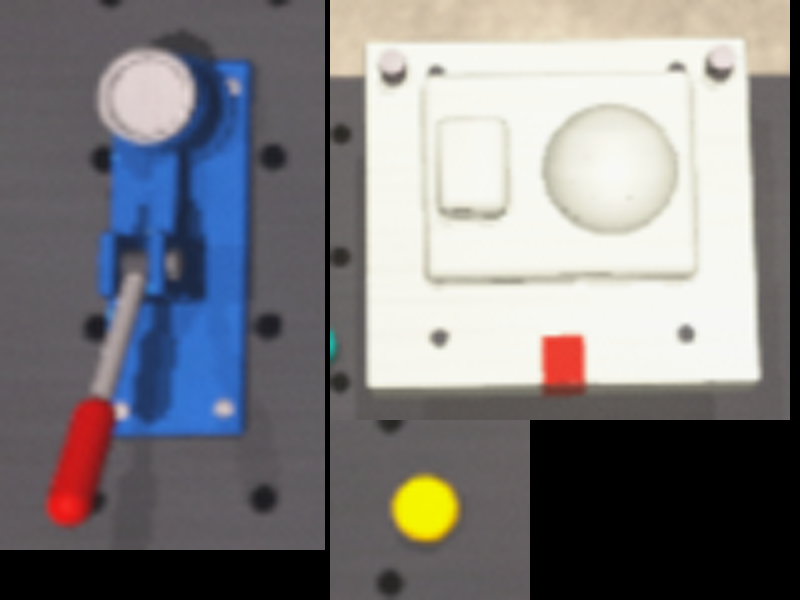

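```bash
python3 - <<'E'
from h import *
J=lambda x,y:(105+x/5-.4,190+y/5-.4)
D=lambda x,y:(225+(x-330)/4-.4,60+y/4-.4)
T=np.array(r.camera_model("top")["camera_from_world"]);print("cam",-T[:3,:3].T@T[:3,3])
w=lambda p,z:world("top",p,z)[:2].round(4)
f,b=w(J(249,62),.012),w(J(243,435),.012);print("base R edge",f,b,np.degrees(np.arctan2(*(f-b)[::-1])),np.linalg.norm(f-b))
print("bl",w(J(110,435),.012))
print("saddle",w(J(148,96),.074),"towerL",w(J(100,235),.092),w(J(100,298),.092),"R",w(J(165,232),.092),w(J(163,297),.092))
for p in[(368,42),(745,40),(757,376),(368,382),(545,336),(583,335),(543,386),(584,386)]:print("die",p,w(D(*p),.128))
print("band bottom z.098",w(D(543,394),.098),w(D(584,394),.098), "edge bottom",w(D(368,388),.098),w(D(758,383),.098))
E
```

```text
cam [ 0.3553874  -0.03655793  1.24570532]
base R edge [0.5557 0.3119] [0.3371 0.3086] 0.8648751666610909 0.2186249070897458
bl [0.338  0.3852]
saddle [0.5268 0.3503] towerL [0.4475 0.3676] [0.413  0.3662] R [0.4487 0.3322] [0.4132 0.332 ]
die (368, 42) [0.9129 0.0664]
die (745, 40) [ 0.9135 -0.2011]
die (757, 376) [ 0.6674 -0.2021]
die (368, 382) [0.6651 0.0655]
die (545, 336) [ 0.6969 -0.0563]
die (583, 335) [ 0.6974 -0.0826]
die (543, 386) [ 0.6614 -0.0545]
die (584, 386) [ 0.6612 -0.0827]
band bottom z.098 [ 0.6638 -0.055 ] [ 0.6636 -0.0839] edge bottom [0.6691 0.0682] [ 0.6706 -0.2071]
```

Crop confirms the yellow plain disc. Numbers: pad ≈ (0.543, 0.076), saddle ≈ (0.527, 0.350), tower ≈ (0.431, 0.350), jack yaw ≈ 0.5°, lift mark ≈ (0.686, −0.068), die yaw ≈ 0.2°. Moving over the pad.

Emit:
{"api": "arm_command", "payload": {
  "increments": [
    [[0.05,0.06,0.02],[0,0,-0.05],100],
    [[0.3,0.42,0.02],[0,0,-0.22],100],
    [[0.3,0.42,0.02],[0,0,-0.22],100],
    [[0.3,0.42,0.02],[0,0,-0.22],100],
    [[0.3,0.42,0.02],[0,0,-0.22],100],
    [[0.3,0.42,0.02],[0,0,-0.22],100],
    [[0.3,0.42,0.02],[0,0,-0.22],100],
    [[0.3,0.42,0.02],[0,0,-0.22],100],
    [[0.3,0.42,0.02],[0,0,-0.22],100],
    [[0.36,0.55,0.0],[0,0,-0.22],100]
  ]
}}

```text
clock: 1.1
tcp_pos: [0.4383, -0.2476, 0.2632]
orientation: [-2.23, 2.212, -0.002]
contact_force: [0.8, 0.4, 0.6]
grip_width: 0.0852
```

Emit:
{"api": "arm_command", "payload": {
  "increments": [
    [[0.1,0.32,-0.1],[0,0,0],100],
    [[0.1,0.32,-0.1],[0,0,0],100],
    [[0.1,0.32,-0.1],[0,0,0],100],
    [[0.1,0.32,-0.1],[0,0,0],100],
    [[0.1,0.32,-0.1],[0,0,0],100],
    [[0.1,0.32,-0.1],[0,0,0],100],
    [[0.1,0.32,-0.1],[0,0,0],100],
    [[0.1,0.32,-0.1],[0,0,0],100],
    [[0.1,0.32,-0.1],[0,0,0],100],
    [[0.1,0.32,-0.1],[0,0,0],100]
  ]
}}

```text
clock: 2.1
tcp_pos: [0.5366, 0.0693, 0.1626]
orientation: [2.228, -2.214, 0.0]
contact_force: [0.1, -0.2, 0.1]
grip_width: 0.0856
```

```bash
python3 - <<'E'
from h import *
m=r.camera_model("wrist");im=r.grab_frame("wrist");cv2.imwrite("pics/w1.png",im);o=r.get_obs()
from scipy.spatial.transform import Rotation as Ro
print(o["tcp_pos"].round(4),np.round(Ro.from_rotvec(o["orientation"]).as_matrix(),4).tolist(),np.round(o["joints"],3))
h=cv2.cvtColor(im,cv2.COLOR_BGR2HSV);k=cv2.inRange(h,(22,120,100),(36,255,255));n,_,st,c=cv2.connectedComponentsWithStats(k)
print(st[1:],c[1:])
for i in range(1,n):
  if st[i][4]>300: print(world("wrist",c[i],.022,m),world("wrist",c[i],.019,m))
print(pix("wrist",[[.543,.0755,.022]],m))
E
```

```text
[0.5367 0.0689 0.1628] [[0.0053, -1.0, -0.0001], [-1.0, -0.0053, -0.001], [0.001, 0.0001, -1.0]] [ 0.045  0.385 -0.356  1.938  0.176  0.849 -1.969]
[[ 254  169   42   45 1335]] [[275.27790262 190.59026217]]
[0.54618476 0.07483826 0.022     ] [0.54538494 0.07490961 0.019     ]
[[274.54474668 194.02533418]]
```

View pics/w1.png

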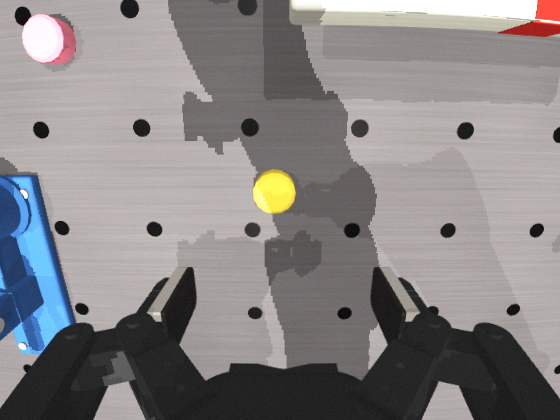

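```bash
python3 - <<'E'
from h import *
m=r.camera_model("wrist");t=r.get_obs()["tcp_pos"]
for dz in(-.017,-.004,.009): print(dz,[pix("wrist",[t+[s,.0425,dz],t+[s,-.0425,dz]],m).round(0).tolist() for s in(.011,-.011)])
E
```

```text
-0.017 [[[198.0, 250.0], [363.0, 250.0]], [[201.0, 287.0], [359.0, 287.0]]]
-0.004 [[[191.0, 262.0], [370.0, 262.0]], [[195.0, 301.0], [365.0, 302.0]]]
0.009 [[[183.0, 276.0], [377.0, 277.0]], [[188.0, 317.0], [372.0, 318.0]]]
```

Fingers open symmetric, pad at (275,191): x≈0.544, y≈0.075. Tips match 4 mm ahead when open, so 17 mm when shut. Descending to grip the upper part of the pad (tips about 8 mm above bench).

Emit:
{"api": "arm_command", "payload": {
  "increments": [
    [[0.007,0.006,-0.05],[0,0,0],100],
    [[0.007,0.006,-0.1],[0,0,0],100],
    [[0.007,0.006,-0.13],[0,0,0],100],
    [[0.007,0.006,-0.138],[0,0,0],100],
    [[0.007,0.006,-0.138],[0,0,0],100],
    [[0.007,0.006,-0.138],[0,0,0],30],
    [[0.007,0.006,-0.138],[0,0,0],30],
    [[0.007,0.006,-0.138],[0,0,0],30],
    [[0.007,0.006,-0.138],[0,0,0],30],
    [[0.007,0.006,-0.138],[0,0,0],30]
  ],
  "newtons": 30
}}

```text
clock: 3.15
tcp_pos: [0.5448, 0.0768, 0.0263]
orientation: [-2.229, 2.212, -0.003]
contact_force: [-1.5, -0.9, 8.6]
grip_width: 0.0366
```

```bash
python3 - <<'E'
from h import *
o=r.get_obs();print(o["tcp_pos"].round(4),o["contact_force"].round(1),o["grip_width"])
E
```

```text
[0.5448 0.0768 0.0263] [-1.5 -0.9  8.6] 0.03663022359810161
```

Emit:
{"api": "arm_command", "payload": {
  "increments": [
    [[0,0,0.05],[0,0,0],30],
    [[0,0.0,0.1],[0,0,0],30],
    [[-0.005,0.05,0.12],[0,0,0],30],
    [[-0.01,0.1,0.12],[0,0,0],30],
    [[-0.015,0.15,0.12],[0,0,0],30],
    [[-0.018,0.2,0.12],[0,0,0],30],
    [[-0.018,0.25,0.12],[0,0,0],30],
    [[-0.018,0.274,0.12],[0,0,0],30],
    [[-0.018,0.274,0.12],[0,0,0],30],
    [[-0.018,0.274,0.12],[0,0,0],30]
  ]
}}

```text
clock: 4.15
tcp_pos: [0.5255, 0.3512, 0.1449]
orientation: [2.232, -2.211, 0.0]
contact_force: [0.3, -0.5, 0.1]
grip_width: 0.0365
```

```bash
python3 - <<'E'
from h import *
m=r.camera_model("wrist");im=r.grab_frame("wrist");o=r.get_obs();t=o["tcp_pos"];print(t.round(4),o["contact_force"].round(1),o["grip_width"])
cv2.imwrite("pics/w2.png",im)
h=cv2.cvtColor(im,cv2.COLOR_BGR2HSV);k=cv2.inRange(h,(22,120,80),(36,255,255));n,_,st,c=cv2.connectedComponentsWithStats(k)
for i in range(1,n):
  if st[i][4]>300: print(st[i],c[i])
out=crop(im,120,60,440,300,2.5);cv2.imwrite("pics/w2c.png",out)
for zz in(.002,.006,.010,.014): 
  a=np.linspace(0,2*np.pi,73);p=pix("wrist",[t+[.019*np.cos(q),.019*np.sin(q),zz] for q in a],m);print(zz,p.min(0).round(1),p.max(0).round(1))
E
```

```text
[0.526  0.3497 0.1448] [ 0.4 -0.1 -0.4] 0.0365128545249466
[ 246  235   75   80 4588] [282.73561465 274.89232781]
0.002 [242.5 251.6] [323.9 321.8]
0.006 [241.4 255.7] [325.  327.3]
0.01 [240.3 260.1] [326.1 333. ]
0.014 [239.1 264.6] [327.3 339.1]
```

View pics/w2c.png

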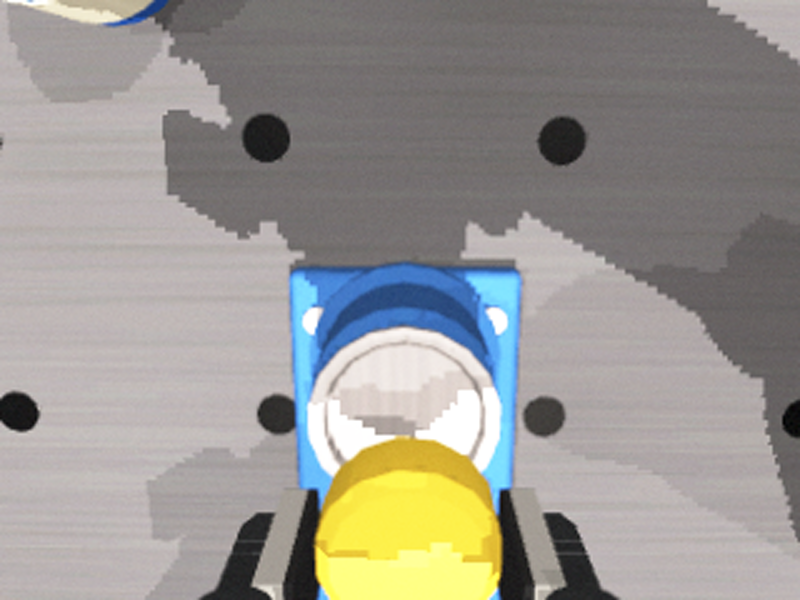

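```bash
python3 - <<'E'
from h import *
from scipy.optimize import fsolve
m=r.camera_model("wrist");t=r.get_obs()["tcp_pos"]
a=np.linspace(0,2*np.pi,181)
def circ(cx,cy,R,z):return pix("wrist",np.c_[cx+R*np.cos(a),cy+R*np.sin(a),0*a+z],m)
def f(v):
  p=circ(*v,.027,.074);return[(p[:,0].min()+p[:,0].max())/2-281.2,p[:,1].min()-190.6]
s=fsolve(f,[.527,.35]);p=circ(*s,.027,.074);print("saddle",s,p[:,0].min(),p[:,0].max(),"obs 242.6 319.8")
for dz in(-.026,-.024):
  g=lambda v:[(lambda p:(p[:,0].min()+p[:,0].max())/2-282.6)(circ(v[0],v[1],.019,t[2]-.004)),circ(v[0],v[1],.019,t[2]+dz)[:,1].min()-234.6]
  q=fsolve(g,t[:2]);print(dz,"pad-tcp",(q-t[:2]).round(4))
q=circ(*(t[:2]),.019,t[2]+.022-.0263);print(q[:,1].min(), "top-edge row pred")
E
```

```text
saddle [0.52729103 0.34950444] 241.89808333180764 320.50191666818847 obs 242.6 319.8
-0.026 pad-tcp [-0.0031 -0.0012]
-0.024 pad-tcp [-0.0022 -0.0012]
246.75662241632176 top-edge row pred
```

Emit:
{"api": "arm_command", "payload": {
  "increments": [
    [[0.003,0,-0.02],[0,0,0],30],
    [[0.003,0,-0.036],[0,0,0],30],
    [[0.003,0,-0.042],[0,0,0],30],
    [[0.003,0,-0.046],[0,0,0],30],
    [[0.003,0,-0.049],[0,0,0],30],
    [[0.003,0,-0.05],[0,0,0],30],
    [[0.003,0,-0.05],[0,0,0],30]
  ]
}}

```text
clock: 4.9
tcp_pos: [0.5291, 0.3505, 0.0954]
orientation: [-2.229, 2.213, -0.001]
contact_force: [-0.8, -1.2, 4.9]
grip_width: 0.0364
```

```bash
python3 - <<'E'
from h import *
o=r.get_obs();print(o["tcp_pos"].round(4),o["contact_force"].round(1),o["moment"].round(2),o["grip_width"])
E
```

```text
[0.5291 0.3505 0.0954] [-0.8 -1.2  4.9] [-0.32  0.18 -0.03] 0.03642507674240966
```

Contact at exactly the expected floor height (TCP 0.0954). Releasing and backing off to look.

Emit:
{"api": "arm_command", "payload": {
  "increments": [
    [[0,0,0.0],[0,0,0],60],
    [[0,0,0.0],[0,0,0],60],
    [[0,0,0.0],[0,0,0],70],
    [[0,0,0.02],[0,0,0],80],
    [[-0.02,0,0.06],[0,0,0],90],
    [[-0.06,0,0.08],[0,0,0],100],
    [[-0.098,0,0.08],[0,0,0],100],
    [[-0.098,0,0.08],[0,0,0],100],
    [[-0.098,0,0.08],[0,0,0],100]
  ]
}}

```text
clock: 5.8
tcp_pos: [0.4304, 0.3509, 0.175]
orientation: [-2.231, 2.211, -0.001]
contact_force: [1.0, -0.4, 0.3]
grip_width: 0.0856
```

```bash
python3 - <<'E'
from h import *
m=r.camera_model("wrist");im=r.grab_frame("wrist");o=r.get_obs();t=o["tcp_pos"];print(t.round(4),o["contact_force"].round(1),o["grip_width"])
b=r.grab_frame("top");s=r.grab_frame("scene");cv2.imwrite("pics/top3.png",b);cv2.imwrite("pics/scene3.png",s);cv2.imwrite("pics/w3.png",im)
out=np.zeros((600,800,3),np.uint8);out[:420,:560]=im
c=crop(s,380,200,460,320,3);out[:360,560:800]=c
d=crop(b,110,185,170,245,4);out[360:600,560:800]=d
cv2.imwrite("pics/w3c.png",out)
print(pix("wrist",[[.5273,.3495,.091],[.5463,.3495,.091],[.5273,.3495,.096],[.5273,.3495,.074]],m).round(1).tolist())
E
```

```text
[0.4314 0.3507 0.1748] [ 0.8  0.4 -0.2] 0.08576622173396838
[[284.5, 81.4], [284.8, 49.4], [284.6, 80.8], [284.4, 83.4]]
```

View pics/w3c.png

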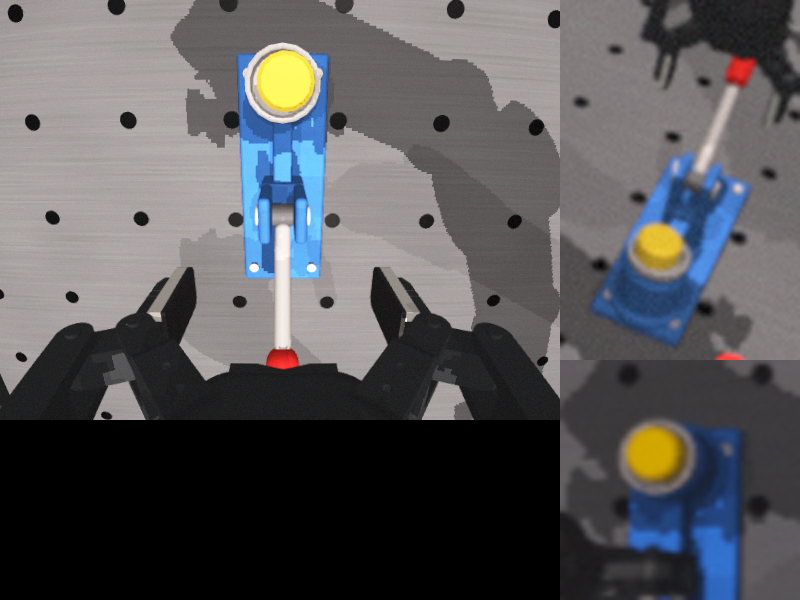

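Pad sits level inside the cup: rim ring visible all round it, wrist view rim centre (283,84), pad top (286,81). The jack is aligned with the tool (yaw ≈ 0.3°). Gripping the tower.

Emit:
{"api": "arm_command", "payload": {
  "increments": [
    [[-0.001,-0.001,-0.03],[0,0,0],100],
    [[-0.001,-0.001,-0.06],[0,0,0],100],
    [[-0.001,-0.001,-0.09],[0,0,0],100],
    [[-0.001,-0.001,-0.103],[0,0,0],100],
    [[-0.001,-0.001,-0.103],[0,0,0],100],
    [[-0.001,-0.001,-0.103],[0,0,0],25],
    [[-0.001,-0.001,-0.103],[0,0,0],25],
    [[-0.001,-0.001,-0.103],[0,0,0],25],
    [[-0.001,-0.001,-0.103],[0,0,0],25],
    [[-0.001,-0.001,-0.103],[0,0,0],25]
  ],
  "newtons": 100
}}

```text
clock: 6.95
tcp_pos: [0.4306, 0.3513, 0.0732]
orientation: [-2.228, 2.21, 0.0]
contact_force: [0.1, 1.8, 6.8]
grip_width: 0.0351
```

```bash
python3 - <<'E'
from h import *
o=r.get_obs();print(o["tcp_pos"].round(4),o["orientation"],o["contact_force"].round(1),o["moment"].round(2),o["grip_width"])
E
```

```text
[0.4306 0.3513 0.0732] [-2.22811394e+00  2.20995657e+00  2.13468574e-04] [0.1 1.8 6.8] [-0.1   0.01 -0.03] 0.03505891028184262
```

Emit:
{"api": "arm_command", "payload": {
  "increments": [
    [[0,0,0.003],[0,0,0],25],
    [[0,0,0.007],[0,0,0],25],
    [[0,0,0.007],[0,0,0],25],
    [[0,0,0.007],[0,0,0],25]
  ]
}}

```text
clock: 7.35
tcp_pos: [0.4293, 0.349, 0.078]
orientation: [2.228, -2.212, 0.0]
contact_force: [-0.8, 0.2, -10.0]
grip_width: 0.035
```

```bash
python3 - <<'E'
from h import *
o=r.get_obs();print(o["tcp_pos"].round(4),o["orientation"],o["contact_force"].round(1),o["moment"].round(2),o["grip_width"])
E
```

```text
[0.4293 0.349  0.078 ] [ 2.22835208e+00 -2.21172838e+00  1.94163004e-05] [ -0.8   0.2 -10. ] [-0.01  0.47 -0.06] 0.035030488291518655
```

Emit:
{"api": "arm_command", "payload": {
  "increments": [
    [[0.003,-0.02,0],[0,0,0],25],
    [[0.007,-0.05,0],[0,0,0],25],
    [[0.011,-0.08,0],[0,0,0],25],
    [[0.015,-0.11,0],[0,0,0],25],
    [[0.02,-0.14,0],[0,0,0],25],
    [[0.025,-0.17,0],[0,0,0],25],
    [[0.03,-0.2,0],[0,0,0],25],
    [[0.03,-0.23,0],[0,0,0],25],
    [[0.03,-0.255,0],[0,0,0],25],
    [[0.03,-0.27,0],[0,0,0],25]
  ]
}}

```text
clock: 8.35
tcp_pos: [0.4589, 0.0767, 0.0782]
orientation: [2.225, -2.214, -0.0]
contact_force: [-0.1, 0.3, -9.4]
grip_width: 0.0353
```

Emit:
{"api": "arm_command", "payload": {
  "increments": [
    [[0,-0.02,0],[0,0,0],25],
    [[0,-0.045,0],[0,0,0],25],
    [[0,-0.075,0],[0,0,0],25],
    [[0,-0.1,0],[0,0,0],25],
    [[0,-0.125,0],[0,0,0],25],
    [[0,-0.14,0],[0,0,0],25],
    [[0,-0.147,0],[0,0,0],25],
    [[0,-0.147,0],[0,0,0],25],
    [[0,-0.147,0],[0,0,0],25]
  ]
}}

```text
clock: 9.25
tcp_pos: [0.4598, -0.0662, 0.0787]
orientation: [-2.231, 2.211, 0.001]
contact_force: [0.1, -0.2, -10.0]
grip_width: 0.035
```

```bash
python3 - <<'E'
from h import *
m=r.camera_model("wrist");im=r.grab_frame("wrist");o=r.get_obs();print(o["tcp_pos"].round(4),o["orientation"].round(3),o["contact_force"].round(1),o["moment"].round(2),o["grip_width"])
s=r.grab_frame("scene");cv2.imwrite("pics/w4.png",im);cv2.imwrite("pics/scene4.png",s)
out=np.zeros((600,800,3),np.uint8);out[:420,:560]=im
out[:360,560:]=crop(s,260,200,340,320,3);out[420:,:]=crop(s,180,200,380,245,4)
cv2.imwrite("pics/w4c.png",out)
E
```

```text
[ 0.4599 -0.0659  0.0787] [-2.232e+00  2.210e+00  1.000e-03] [ 0.9 -0.3 -9.6] [0.05 0.46 0.05] 0.03467391996012781
```

View pics/w4c.png

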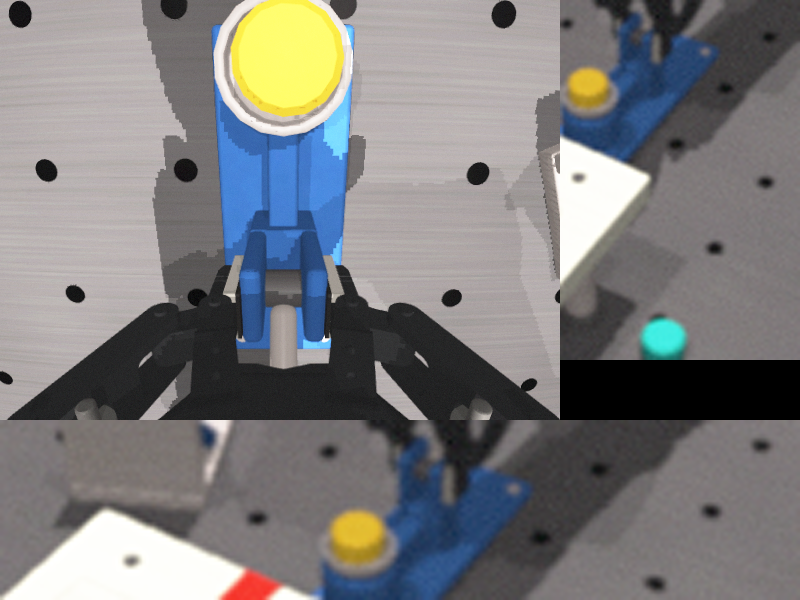

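```bash
cat > die.py <<'E'
from h import *
from scipy.optimize import fsolve,least_squares
im=cv2.imread("pics/top0.png");m=r.camera_model("top")
b=im[:,:,0].astype(float) # blue: dark for bench & red
def cross(v):
    d=np.abs(np.diff(v));i=int(d.argmax());w=d[max(i-1,0):i+2];k=np.arange(max(i-1,0),max(i-1,0)+len(w));return (w*(k+.5)).sum()/w.sum()
L=[];
for y in range(92,148,4):
    L.append((0,225+cross(b[y,225:246]),y));L.append((1,320+cross(b[y,320:342]),y))
N=[(2,x,150+cross(b[150:170,x])) for x in list(range(240,272,4))+list(range(294,326,4))]
def res(v):
    x,y,t=v;c,s=np.cos(t),np.sin(t);out=[]
    for k,u,w in L+N:
        z=.128 if k<2 else .098
        p=world("top",(u,w),z,m)[:2]-[x,y];lx,ly=c*p[0]+s*p[1],-s*p[0]+c*p[1]
        out.append([ly-.135,ly+.135,lx+.022][k]*1000)
    return np.array(out)
f=least_squares(res,[.686,-.068,0],loss="soft_l1");print("die",f.x);e=res(f.x)
k=np.array([q[0] for q in L+N])
for i in range(3):print(i,e[k==i].round(1))
E
python3 die.py; python3 - <<'E'
from h import *
from scipy.optimize import fsolve
m=r.camera_model("wrist");t=r.get_obs()["tcp_pos"];a=np.linspace(0,2*np.pi,361)
def f(v):
  p=pix("wrist",np.c_[v[0]+.027*np.cos(a),v[1]+.027*np.sin(a),0*a+v[2]],m);return[p[:,0].min()-215,p[:,0].max()-353,p[:,1].max()-134.5]
s=fsolve(f,[.555,-.068,.08]);print("rim",s,s-t)
E
```

```text
die [ 0.69252535 -0.06849909  0.00857355]
0 [-0.4 -0.4 -0.2 -0.2 -0.3 -0.2 -0.2 -0.2 -0.2 -0.1  0.2  0.2  0.2  0.2]
1 [ 0.4  0.7  0.4 -0.7 -0.3  0.3  0.4  0.5  0.3 -0.7 -0.4  0.1  0.1  0.4]
2 [ 0.   0.  -0.2 -0.4 -0.4 -0.5  0.6  0.6  0.2  0.1  0.1 -0.2 -0.2 -0.3
 -0.   0.8]
rim [ 0.55695321 -0.06666418  0.07479313] [ 0.09701207 -0.00084229 -0.00394383]
```

```bash
python3 - <<'E'
from h import *
out=np.zeros((600,800,3),np.uint8)
def box(v):
  x,y,t=v;c,s=np.cos(t),np.sin(t);return [[x+c*a-s*b,y+s*a+c*b,z] for z in(.128,.098) for a,b in((-.022,-.135),(-.022,.135),(.23,.135),(.23,-.135))]
def draw(n,f,x0,y0,x1,y1,S):
  im=crop(cv2.imread(f),x0,y0,x1,y1,S)
  for v,col in(((.6925,-.0685,.0086),(0,200,0)),((.686,-.0685,.004),(255,0,255))):
    p=((pix(n,box(v))-[x0,y0]+.5)*S).astype(int)
    for q in(p[:4],p[4:]):cv2.polylines(im,[q.reshape(-1,1,2)],True,col,1)
  return im
a=draw("scene","pics/scene0.png",140,220,292,332,5);b=draw("top","pics/top0.png",228,62,338,162,4)
cv2.imwrite("pics/ov.png",a)
o=np.zeros((600,800,3),np.uint8);o[:a.shape[0]if a.shape[0]<600 else 600,:760]=a[:600,:760];cv2.imwrite("pics/ov.png",o);cv2.imwrite("pics/ov2.png",b)
E
```

```text
(no output)
```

View pics/ov.png

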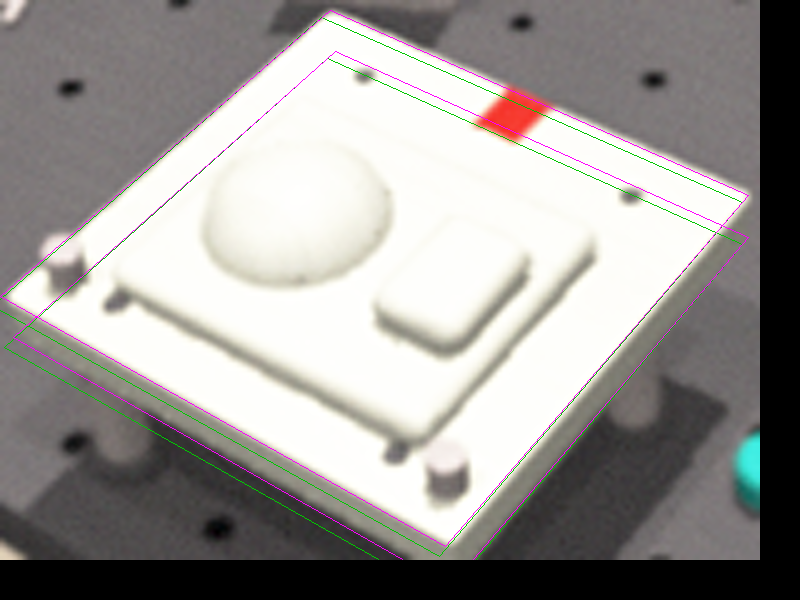

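Magenta model (mark at 0.686, −0.0685) fits the scene view's edges; green does not (the top camera's near edge was ambiguous). Saddle is 96.5 mm ahead of the TCP, so the TCP goes to (0.590, −0.068).

Emit:
{"api": "arm_command", "payload": {
  "increments": [
    [[0.02,-0.001,0],[0,0,0],25],
    [[0.045,-0.002,0],[0,0,0],25],
    [[0.07,-0.002,0],[0,0,0],25],
    [[0.095,-0.002,0],[0,0,0],25],
    [[0.115,-0.002,0],[0,0,0],25],
    [[0.127,-0.002,0],[0,0,0],25],
    [[0.13,-0.002,0],[0,0,0],25],
    [[0.13,-0.002,-0.003],[0,0,0],25],
    [[0.13,-0.002,-0.006],[0,0,0],25],
    [[0.13,-0.002,-0.006],[0,0,0],25]
  ]
}}

```text
clock: 10.35
tcp_pos: [0.5884, -0.0689, 0.0733]
orientation: [2.23, -2.211, -0.001]
contact_force: [-5.3, 1.1, -0.4]
grip_width: 0.0348
```

```bash
python3 - <<'E'
from h import *
o=r.get_obs();print(o["tcp_pos"].round(4),o["orientation"].round(3),o["contact_force"].round(1),o["moment"].round(2),o["grip_width"])
E
```

```text
[ 0.5884 -0.0689  0.0733] [ 2.230e+00 -2.211e+00 -1.000e-03] [-5.3  1.1 -0.4] [0.06 0.8  0.  ] 0.03482780016352978
```

Emit:
{"api": "arm_command", "payload": {
  "increments": [
    [[0.001,0.001,-0.002],[0,0,0],25],
    [[0.001,0.001,-0.003],[0,0,0],25],
    [[0.001,0.001,-0.003],[0,0,0],25]
  ]
}}

```text
clock: 10.65
tcp_pos: [0.5885, -0.0688, 0.0731]
orientation: [2.227, -2.21, -0.001]
contact_force: [-19.4, 0.5, 28.6]
grip_width: 0.0346
```

```bash
python3 - <<'E'
from h import *
m=r.camera_model("wrist");im=r.grab_frame("wrist");o=r.get_obs();print(o["tcp_pos"].round(4),o["orientation"].round(3),o["contact_force"].round(1),o["moment"].round(2),o["grip_width"])
cv2.imwrite("pics/w5.png",im)
E
```

```text
[ 0.5885 -0.0687  0.0731] [ 2.227 -2.21  -0.   ] [-18.2  -0.2  27.4] [-0.22  3.2   0.06] 0.03531765922832291
```

View pics/w5.png

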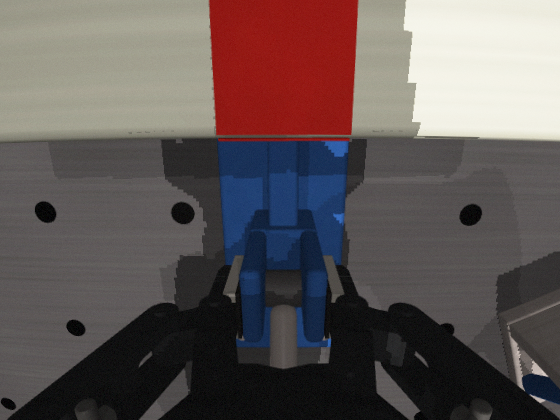

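```bash
python3 - <<'E'
from h import *
m=r.camera_model("wrist")
for row in(134,137,140):
  print(row,[world("wrist",(284,row),z,m).round(4).tolist() for z in(.128,.098)])
print("patch",[world("wrist",(c,100),.128,m)[1].round(4) for c in(213,355)])
T=np.array(m["camera_from_world"]);print(-T[:3,:3].T@T[:3,3])
E
```

```text
134 [[0.6636, -0.0697, 0.128], [0.6611, -0.0699, 0.098]]
137 [[0.6629, -0.0697, 0.128], [0.6602, -0.0699, 0.098]]
140 [[0.6623, -0.0697, 0.128], [0.6592, -0.0699, 0.098]]
patch [np.float64(-0.054), np.float64(-0.0853)]
[ 0.66955846 -0.06927477  0.19936011]
```

Emit:
{"api": "arm_command", "payload": {
  "increments": [
    [[-0.001,0,0.002],[0,0,0],25],
    [[-0.001,0,0.003],[0,0,0],25],
    [[-0.001,0,0.003],[0,0,0],25]
  ]
}}

```text
clock: 11.0
tcp_pos: [0.5888, -0.0686, 0.0732]
orientation: [2.228, -2.212, -0.001]
contact_force: [-7.4, -0.7, 5.4]
grip_width: 0.0352
```

Wrist view: near edge gives mark ≈ (0.685, −0.0695); saddle now ≈ (0.6855, −0.0695), jack flat on the bench. Releasing and moving up over the handle grip.

Emit:
{"api": "arm_command", "payload": {
  "increments": [
    [[0,0,0],[0,0,0],100],
    [[0,0,0],[0,0,0],100],
    [[0,0,0],[0,0,0],100],
    [[0,0,0],[0,0,0],100],
    [[0,0,0.03],[0,0,0],100],
    [[0,0,0.07],[0,0,0],100],
    [[0,0,0.12],[0,0,0],100],
    [[0,0,0.165],[0,0,0],100],
    [[-0.05,0,0.165],[0,0,0],60],
    [[-0.1,0,0.165],[0,0,0],0]
  ]
}}

```text
clock: 12.0
tcp_pos: [0.4907, -0.0678, 0.2394]
orientation: [-2.228, 2.21, -0.005]
contact_force: [-0.5, -0.3, 0.4]
grip_width: 0.0591
```

Emit:
{"api": "arm_command", "payload": {
  "increments": [
    [[0,0,0],[0,0,0],0],
    [[0,0,0],[0,0,0],0],
    [[0,0,0],[0,0,0],0],
    [[0,0,0],[0,0,0],0],
    [[0,0,0],[0,0,0],0],
    [[0,0,0],[0,0,0],0]
  ],
  "newtons": 40
}}

```text
clock: 12.6
tcp_pos: [0.4905, -0.068, 0.2376]
orientation: [-2.23, 2.212, 0.001]
contact_force: [-0.9, 0.5, -0.5]
grip_width: 0.0001
```

```bash
python3 - <<'E'
from h import *
m=r.camera_model("wrist");im=r.grab_frame("wrist");o=r.get_obs();print(o["tcp_pos"].round(4),o["orientation"].round(3),o["contact_force"].round(1),o["moment"].round(2),o["grip_width"])
s=r.grab_frame("scene");cv2.imwrite("pics/w6.png",im);cv2.imwrite("pics/scene6.png",s)
out=np.zeros((600,800,3),np.uint8);out[:420,:560]=im
out[:360,560:]=crop(s,240,180,320,300,3);cv2.imwrite("pics/w6c.png",out)
E
```

```text
[ 0.4903 -0.0681  0.2376] [-2.23   2.212  0.   ] [ 0.4  0.5 -0. ] [-0.01  0.02  0.01] -0.00043272058170075017
```

View pics/w6c.png

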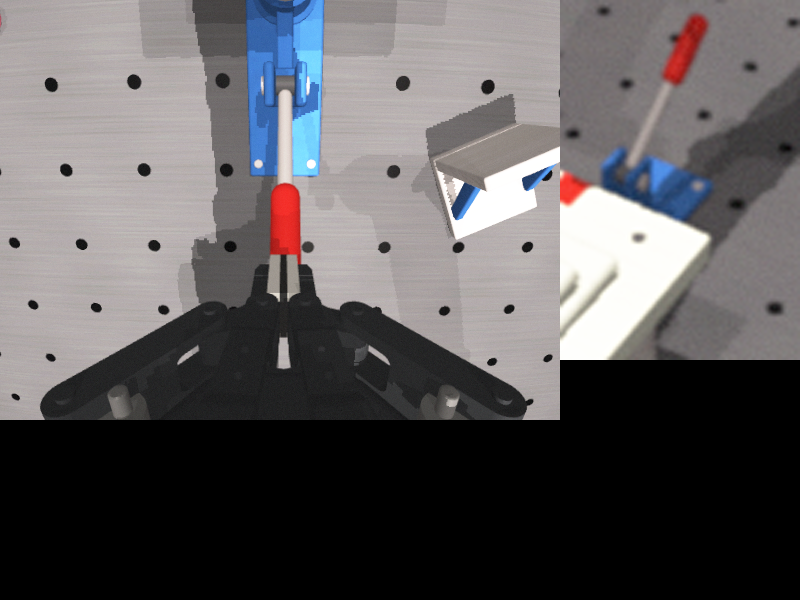

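Handle up at rest, jaws shut and lined up over the grip (285,220). First stroke, following the grip's arc.

Emit:
{"api": "arm_command", "payload": {
  "increments": [
    [[-0.004,-0.001,-0.03],[0,0,0],0],
    [[-0.004,-0.001,-0.044],[0,0,0],0],
    [[-0.015,-0.001,-0.065],[0,0,0],0],
    [[-0.023,-0.001,-0.086],[0,0,0],0],
    [[-0.028,-0.001,-0.107],[0,0,0],0],
    [[-0.03,-0.001,-0.121],[0,0,0],0],
    [[-0.031,-0.001,-0.133],[0,0,0],0],
    [[-0.031,-0.001,-0.137],[0,0,0],0],
    [[-0.031,-0.001,-0.137],[0,0,0],0],
    [[-0.031,-0.001,-0.137],[0,0,0],0]
  ]
}}

```text
clock: 13.7
tcp_pos: [0.4573, -0.0694, 0.1016]
orientation: [2.227, -2.211, -0.003]
contact_force: [-10.9, 0.5, 22.5]
grip_width: -0.0002
```

```bash
cat > st.py <<'E'
from h import *
o=r.get_obs();print(o["clock"],o["tcp_pos"].round(4),o["contact_force"].round(1),o["moment"].round(2))
E
python3 st.py
```

```text
13.7 [ 0.4573 -0.0694  0.1016] [-10.9   0.5  22.5] [ 0.07  2.41 -0.04]
```

Emit:
{"api": "arm_command", "payload": {
  "increments": [
    [[-0.003,0,0.004],[0,0,0],0],
    [[-0.002,0,0.016],[0,0,0],0],
    [[0.001,0,0.03],[0,0,0],0],
    [[0.008,0,0.051],[0,0,0],0],
    [[0.016,0,0.075],[0,0,0],0],
    [[0.027,0,0.1],[0,0,0],0],
    [[0.031,0.001,0.137],[0,0,0],0],
    [[0.031,0.001,0.137],[0,0,0],0],
    [[0.031,0.001,0.137],[0,0,0],0],
    [[0.031,0.001,0.137],[0,0,0],0]
  ]
}}

```text
clock: 14.7
tcp_pos: [0.4889, -0.0683, 0.2368]
orientation: [2.229, -2.212, -0.002]
contact_force: [0.7, 0.0, -0.3]
grip_width: -0.0001
```

```bash
cat > cmpw.py <<'E'
from h import *
import sys
m=r.camera_model("wrist");im=r.grab_frame("wrist");t=r.get_obs()["tcp_pos"];cv2.imwrite(sys.argv[1],im);print(t.round(4))
a=cv2.imread("pics/w6.png")
for nm,(x0,y0,x1,y1),z in(("tower",(255,55,318,100),.092),("base",(245,120,328,182),.012),("holes",(40,60,150,180),0),("handle",(262,175,306,240),.14)):
  q=cv2.matchTemplate(im[max(y0-15,0):y1+15,x0-15:x1+15],a[y0:y1,x0:x1],cv2.TM_CCOEFF_NORMED);_,s,_,p=cv2.minMaxLoc(q)
  print(nm,"shift px",p[0]-15,p[1]-min(y0,15),round(s,3))
E
python3 cmpw.py pics/w7.png; python3 st.py
```

```text
[ 0.4888 -0.0682  0.2366]
tower shift px 0 -3 0.971
base shift px 0 -2 0.991
holes shift px -1 -2 0.987
handle shift px 0 -2 0.994
14.75 [ 0.4888 -0.0682  0.2366] [-0.3  0.2  0. ] [-0.01 -0.04 -0.03]
```

Jack didn't shift (base and bench holes moved equally in the picture); handle fully back up. Stroke 2.

Emit:
{"api": "arm_command", "payload": {
  "increments": [
    [[-0.004,-0.001,-0.03],[0,0,0],0],
    [[-0.004,-0.001,-0.044],[0,0,0],0],
    [[-0.015,-0.001,-0.06],[0,0,0],0],
    [[-0.024,-0.001,-0.08],[0,0,0],0],
    [[-0.029,-0.001,-0.098],[0,0,0],0],
    [[-0.032,-0.001,-0.113],[0,0,0],0],
    [[-0.033,-0.001,-0.125],[0,0,0],0],
    [[-0.034,-0.001,-0.135],[0,0,0],0],
    [[-0.034,-0.001,-0.137],[0,0,0],0],
    [[-0.034,-0.001,-0.137],[0,0,0],0]
  ]
}}

```text
clock: 15.75
tcp_pos: [0.4532, -0.0694, 0.101]
orientation: [2.226, -2.209, -0.006]
contact_force: [-12.0, -0.0, 29.1]
grip_width: -0.0
```

```bash
python3 st.py
```

```text
15.75 [ 0.4532 -0.0694  0.101 ] [-12.   -0.   29.1] [0.03 2.67 0.01]
```

```bash
cat > lift.py <<'E'
from h import *
import sys
s=r.grab_frame("scene");cv2.imwrite(sys.argv[1],s);a=cv2.imread("pics/scene0.png")
def near(im):  # near-edge row (bench->die brightness crossing) by column, sub-pixel
  g=im[:,:,0].astype(float);out={}
  for x in list(range(212,236,2))+list(range(256,284,2)):
    y0=int(228+(x-206)*.46); v=g[y0-14:y0+12,x]; d=np.diff(v); i=int(d.argmax()); k=slice(max(i-1,0),i+2); out[x]=y0-14+(d[k]*np.arange(len(d))[k]).sum()/d[k].sum()
  return out
A,B=near(a),near(s);d={x:round(B[x]-A[x],1) for x in A};print(d)
p=pix("scene",[[.664,-.069,.128],[.664,-.069,.138]]);print("px per 10mm",(p[1]-p[0]).round(2))
for im in(a,s):
  h=cv2.cvtColor(im,cv2.COLOR_BGR2HSV)[225:260,220:265];k=cv2.inRange(h,(0,140,100),(8,255,255))|cv2.inRange(h,(172,140,100),(180,255,255));ys,xs=np.nonzero(k);print("red",len(xs),xs.mean()+220,ys.mean()+225)
E
python3 lift.py pics/scene8.png
```

```text
{212: np.float64(-2.0), 214: np.float64(-2.5), 216: np.float64(-2.4), 218: np.float64(-2.0), 220: np.float64(-2.2), 222: np.float64(-2.3), 224: np.float64(-2.2), 226: np.float64(-2.0), 228: np.float64(-2.4), 230: np.float64(-2.5), 232: np.float64(-2.5), 234: np.float64(-2.1), 256: np.float64(-2.2), 258: np.float64(-2.2), 260: np.float64(-2.7), 262: np.float64(-2.6), 264: np.float64(-2.3), 266: np.float64(-14.9), 268: np.float64(-2.3), 270: np.float64(-2.3), 272: np.float64(-2.2), 274: np.float64(-2.5), 276: np.float64(-2.4), 278: np.float64(-2.5), 280: np.float64(-2.4), 282: np.float64(-2.3)}
px per 10mm [-0.2  -2.82]
red 81 242.48148148148147 242.44444444444446
red 82 241.71951219512195 240.20731707317074
```

Die has risen about 8.2 mm, level from side to side, as expected after 2 strokes. Handle up, then stroke 3.

Emit:
{"api": "arm_command", "payload": {
  "increments": [
    [[-0.001,0,0.004],[0,0,0],0],
    [[0,0,0.016],[0,0,0],0],
    [[0.004,0,0.03],[0,0,0],0],
    [[0.01,0,0.051],[0,0,0],0],
    [[0.018,0,0.075],[0,0,0],0],
    [[0.029,0,0.1],[0,0,0],0],
    [[0.034,0.001,0.137],[0,0,0],0],
    [[0.034,0.001,0.137],[0,0,0],0],
    [[0.034,0.001,0.137],[0,0,0],0],
    [[0.034,0.001,0.137],[0,0,0],0]
  ]
}}

```text
clock: 16.8
tcp_pos: [0.4886, -0.0683, 0.2364]
orientation: [2.229, -2.211, -0.003]
contact_force: [0.7, -0.3, 0.2]
grip_width: -0.0003
```

```bash
python3 cmpw.py pics/w8.png; python3 st.py
```

```text
[ 0.4886 -0.0682  0.2363]
tower shift px 0 -3 0.974
base shift px 0 -2 0.993
holes shift px -1 -2 0.984
handle shift px 0 -2 0.994
16.85 [ 0.4886 -0.0682  0.2363] [ 0.1  0.2 -0.3] [0.02 0.03 0.  ]
```

Emit:
{"api": "arm_command", "payload": {
  "increments": [
    [[-0.004,-0.001,-0.03],[0,0,0],0],
    [[-0.004,-0.001,-0.044],[0,0,0],0],
    [[-0.015,-0.001,-0.06],[0,0,0],0],
    [[-0.024,-0.001,-0.08],[0,0,0],0],
    [[-0.029,-0.001,-0.098],[0,0,0],0],
    [[-0.032,-0.001,-0.113],[0,0,0],0],
    [[-0.033,-0.001,-0.125],[0,0,0],0],
    [[-0.034,-0.001,-0.135],[0,0,0],0],
    [[-0.035,-0.001,-0.1365],[0,0,0],0],
    [[-0.035,-0.001,-0.1365],[0,0,0],0]
  ]
}}

```text
clock: 17.85
tcp_pos: [0.4531, -0.0694, 0.1014]
orientation: [2.227, -2.21, -0.004]
contact_force: [-8.7, -0.7, 24.1]
grip_width: 0.0001
```

```bash
python3 lift.py pics/scene9.png; python3 st.py; python3 - <<'E'
from h import *
s=cv2.imread("pics/scene9.png");t=r.grab_frame("top");w=r.grab_frame("wrist");cv2.imwrite("pics/top9.png",t);cv2.imwrite("pics/w9.png",w)
out=np.zeros((600,800,3),np.uint8)
out[:315,:420]=crop(s,140,150,420,360,1.5);out[:285,420:800]=crop(t,85,60,465,345,1)[:285,:380];out[315:600,:380]=crop(w,0,0,560,420,.68)[:285,:380]
cv2.imwrite("pics/f.png",out)
E
```

```text
{212: np.float64(-3.9), 214: np.float64(-3.9), 216: np.float64(-3.8), 218: np.float64(-3.8), 220: np.float64(-4.0), 222: np.float64(-4.0), 224: np.float64(-3.9), 226: np.float64(-3.9), 228: np.float64(-4.0), 230: np.float64(-4.0), 232: np.float64(-4.0), 234: np.float64(7.7), 256: np.float64(-4.1), 258: np.float64(-4.1), 260: np.float64(-4.1), 262: np.float64(-4.1), 264: np.float64(-4.3), 266: np.float64(-16.6), 268: np.float64(-4.2), 270: np.float64(-4.3), 272: np.float64(-4.0), 274: np.float64(-4.0), 276: np.float64(-4.4), 278: np.float64(-4.5), 280: np.float64(-4.2), 282: np.float64(-4.0)}
px per 10mm [-0.2  -2.82]
red 81 242.48148148148147 242.44444444444446
red 85 241.09411764705882 238.28235294117647
17.9 [ 0.4531 -0.0694  0.1015] [-8.3 -0.8 22.4] [-0.03  1.88 -0.02]
```

View pics/f.png

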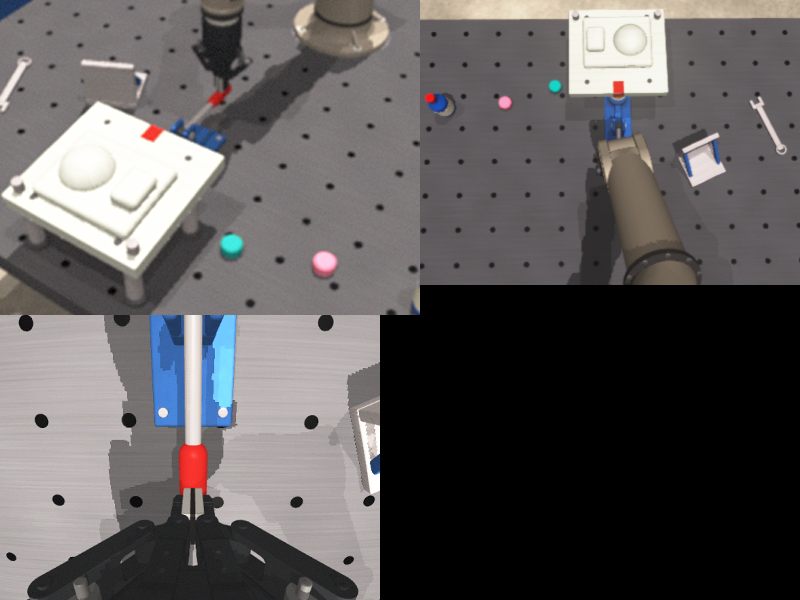

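Final view: the die is raised and level from side to side. The shut fingertips are on the red grip (wrist panel around (193,480)), the handle is fully down, and the angle plate, oil bottle and spanner are where they were. Lift ≈ 4.1 px / 0.282 ≈ 14.5 mm. Handing in.

```bash
python3 -c "
from bench import r
print(r.hand_in());o=r.get_obs();print(o['clock'],o['tcp_pos'],o['contact_force'])"
```

```text
the job is handed in; nothing more can be done
None
the job is handed in; nothing more can be done
```

The job is handed in at about 18 s of the 72 s allowed, with no verdict reported. The yellow pad is seated in the saddle, the jack stands under the lift mark, and I pumped three full strokes. My fingers are still pressing the handle at the bottom of its stroke.

- **Pad:** it made contact at the saddle floor height (69 mm). The picture showed it level, with the rim visible all round it. I did not look at it again once the die covered it.
- **Placing:** the saddle is within about 1 mm of the lift mark by the wrist camera. My first die fit from the top camera put the mark about 6 mm farther forward. I dropped that fit because the scene and wrist views agreed with each other. The jack did not slide visibly during pumping.
- **Lift:** the scene camera gives about 8.2 mm after stroke 2 and about 14.5 mm after stroke 3, level from side to side. I expected about 15.5 mm, and both figures are inside 12 to 20 mm.
- **Final hold:** the handle is at its stop (TCP 0.1015 m) with 22 N downward. The grip also pushes about 8 N sideways on the fingers, which held steady.
- **Force on the jack:** setting it down, I pressed it onto the bench with about 29 N for a moment, using the fingers.
- **Bystanders:** the angle plate, oil bottle and spanner look unmoved in the last pictures.

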